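Set the glass under the coffee grinder's spout and hold the dial at the third notch

ROBOT

A 7-joint arm with a two-finger parallel gripper is mounted at the origin on a cart in front of the work surface, level with it; the furniture and walls round the work are solid. World frame = base frame: x ahead of the robot, y to its left, z up, the work surface at z = 0. Lengths are in m, angles in rad, forces in N, time in s.
With the tool pointing down it reaches from about 0.4 to 0.85 m from the base axis. Payload 4.5 kg.
Tool frame: the origin (TCP) lies midway between the tips of the shut fingers; the grasp point (between the pads) lies grasp_offset behind it (grasp_offset is the distance from the TCP to the grasp point, in m); z points along the fingers, y is the line along which they close (so a half turn about z gives the same grasp; the last joint's range is limited). The gripper opens to 85 mm and grips with 20 to 120 N. Pads are 22 mm wide; open, the fingers measure 114 mm over their backs; the gripper's body (76 mm by 85 mm) begins 54 mm behind the grasp point. The pads swing forward as they close: fully open they stand 13 mm farther back than shut.
Start: joints at [-1.275, 0.689, -0.195, 1.565, 0.157, 0.902, -0.215], TCP at [0.162, 0.604, 0.231] pointing down, gripper open.
Joint ranges: [-3.01, 3.01], [-0.46, 2.08], [-1.47, 1.51], [0.13, 2.56], [-1, 4.14], [0.04, 2.09], [-2.66, 2.66]. Speed limits (rad/s): [2.57, 2.57, 3.14, 3.14, 3.14, 3.14, 3.14].

INTERFACE

Orientations are given as a unit quaternion [x, y, z, w].
In Python, from workcell import move_pose, servo_line, move_j, set_gripper, sleep, ik, read_state, capture, IKError, job_done, grasp_offset gives the robot as it stands. The module is installed in compiled form; this text tells all that it offers. Calls block until the motion is done:
- move_pose(position, orientation): joint-space move of the TCP to a pose.
- servo_line(position, velocity=0.15, frame=None, contact_N=None): straight line of the TCP; frame=None keeps the orientation; velocity is the mean speed in m/s. With contact_N (N) it stops when the force on the tool has changed by that much, and returns True; else False.
- move_j(angles): joint-space move.
- set_gripper(opening, strength=None): finger opening in m; strength is the grip in N (None keeps the last); returns when the fingers have stopped.
- sleep(seconds).
- ik(position, orientation): joint angles nearest the present ones, or None.
- read_state(): the state.
- capture(name): name is "side" or "top" or "wrist"; returns a dict with "img" (480x640x3 uint8, red, green, blue), "depth" (480x640 float32, m along the optical axis (not along the pixel's ray), 0 where there is no reading), "fx", "fy", "cx", "cy" (pixels), "rvec" (rotation vector, rad) and "tvec" (3), from world to camera coordinates, as OpenCV has them; the wrist camera has in their place "hand_eye" (4x4, takes a point from camera to tool coordinates, whose origin is the TCP and whose axes are the flange's). Camera axes: x right, y down, z forward; pixel columns grow to the right and rows downward; lengths in m; the calibration is good to about 2 mm. A picture is of the moment at which its call begins: read the wrist's pose just before it.
A pose or a line that the arm cannot do raises IKError and nothing moves.
- job_done(): hands the job in; it is judged then, once.
The state is a dict: "time": time; "joint_positions": joint angles; "qd": joint speeds; "joint_torque": joint torques, N m; "eef_pos": TCP position; "orientation": TCP orientation; "contact_force": force on the tool from outside, world axes, zero at the start; "torque": the same for the moment, N m; "grip_width": finger opening in m; "grip_force": force on a finger pad.
Only numpy, scipy, OpenCV 4.12 (cv2) and the standard library are available. Lean on these libraries where they do the work, as an engineer would, in place of code of your own. Each camera call takes 0.05 s, during which the arm holds its last target. There are 200 camera calls.

TASK

Slide the carriage of the coffee grinder along its rail until the glass it carries is centred under the spout, then lock it there by turning the clamp knob on the carriage clockwise until tight. Only once it is locked, turn the spring-return dial on top of the grinder clockwise past the first two notches to the third (three dots) and keep holding it there: finish while still gripping the dial, because it springs back when let go. Leave the other things on the worktop where they are.

Things in the scene. Friction and masses are not known exactly. Their poses are not given: they have to be found in the camera images.
- grinder: Coffee grinder, fixed: base plate 100 (x) x 440 (y) x 16 mm, steel tower 106 x 106 mm with black top plate at height 172. Origin on the worktop; base from y = -260 to +180 mm, tower y = +67 to +173; y runs along the rail to the tower (at the left seen from the robot, yaw within 0.2 rad), z up. Spout arm over the rail at heights 128 to 150 mm, from the tower to y = +15.
- spout (a point): Lower mouth of the steel spout (28 mm across, 22 mm long), 113 mm above the worktop, on the rail's centre line (grinder frame: 0, 20, 113 mm).
- cup (a point): Centre of the mouth of the small clear glass (48 mm wide, 61 mm tall) clipped fast into the carriage; 106 mm above the worktop, it passes 7 mm below the spout. The carriage is an aluminium slide 62 mm wide, 185 mm long, top 43 mm above the worktop, captive on the rail.
- carriage (a joint): Travel of the carriage along the rail towards the tower (grinder's +y), 0 to 0.125 m; the glass is exactly under the spout at 0.110. Starts between 0 and 0.045. Takes about 2 N to slide with the clamp loose and stays where it is left; the tight clamp holds it against about 12 N.
- clamp_grip (a point): On the upright axis of the clamp knob, 80 mm above the worktop. The knob stands on the carriage 115 mm from the glass, on the side away from the tower: black upright bar 44 mm long, 12 mm thick, from 60 to 90 mm height, on a disc 42 mm across. It is also the handle by which to push the carriage. The point's axes are the grinder's, turned with the knob.
- clamp (a joint): Angle of the clamp knob, rad, 0 to 1.3 (stop), growing clockwise from above; starts loose (0 to 0.25), bites from about 0.6, locked above 1.0; stays where it is left, takes 0.1 to 0.2 N m. At value q the bar's length lies along the grinder's y axis turned by (0.6 - q) rad, positive anticlockwise from above.
- dial_grip (a point): On the upright axis of the dial in the middle of the tower's top plate (grinder frame: -5, 120, 199 mm). Steel upright bar 44 mm long, 12 mm thick, from 179 to 209 mm above the worktop, on a disc 42 mm across; a light inset marks the pointer end (towards the robot). The point's axes are the grinder's, turned with the dial.
- dial (a joint): Angle of the dial, rad, 0 to 1.3 (stop), growing clockwise from above. Springs back to 0 when let go (0.1 N m at 0, 0.2 N m at the third notch). Notches at 0.4, 0.8, 1.2, marked by one, two and three dots; the dash marks 0. At value q the bar's length lies along the grinder's x axis turned by (0.6 - q) rad, positive anticlockwise from above.
- honey_jar: Bystander: glass jar with black lid, 65 mm wide, 94 mm tall, behind the rail. Origin: centre of its underside.
- espresso_glass: Bystander: small clear glass, 48 mm wide, 60 mm tall, standing on the worktop in front of the tower. Origin: centre of its underside.
- shaker: Bystander: glass shaker with a metal cap, 44 mm wide, 90 mm tall, behind the rail. Origin: centre of its underside.
- moka_pot: Bystander: stove-top coffee pot with black handle, 98 x 155 x 174 mm, left of the grinder. Origin: on its underside.
- timer: Bystander: round kitchen timer with its own dial (not the one to turn), 68 mm wide, 48 mm tall, right of the grinder. Origin: centre of its underside.
- spice_jar: Bystander: spice jar, 45 mm wide, 106 mm tall, behind the tower. Origin: centre of its underside.

How it is judged:
By the outcome, as a careful person would: the job done as asked, in the order asked, and still so for the second after the job is handed in, while the arm keeps its last pose, push and grip.
It also fails if it takes over 54 s, if anything falls off the work surface, if the arm or the gripper's body presses on something with over 40 N, if the wrist force passes 120 N, or if a joint passes its speed limit or range.

## Working session

There is one attempt and no reset: what is moved stays moved. The work goes in short steps, each a Python script; the robot and the scene stay as the last script left them, time stands still between calls to the robot, and variables do not carry over. Pictures are saved under pics/ and viewed, at most 10 in all, crops included, and the job is handed in when it is done.

```bash
mkdir -p pics
cat > h.py <<'E'
import numpy as np, cv2
from workcell import *
from scipy.spatial.transform import Rotation as R
def save(name,fn):
    c=capture(name); cv2.imwrite('pics/'+fn+'.png',c['img'][:,:,::-1]); np.savez('pics/'+fn+'.npz',**c); return c
def world(c,u,v,z=None):
    """pixel -> world, by depth, or by intersecting with height z"""
    Rm=cv2.Rodrigues(np.array(c['rvec'],float))[0]; t=np.array(c['tvec'],float).ravel()
    ray=np.array([(u-c['cx'])/c['fx'],(v-c['cy'])/c['fy'],1.])
    o=-Rm.T@t; d=Rm.T@ray
    s=float(c['depth'][int(v),int(u)]) if z is None else (z-o[2])/d[2]
    return o+s*d
E
python3 - <<'E'
from h import *
save('top','t0'); save('side','s0')
s=read_state(); print(s['time'],s['eef_pos'],s['orientation'],s['joint_positions'],grasp_offset,s['grip_width'])
E
```

```text
0.1 [0.16166068 0.60312402 0.23055895] [ 1.30503316e-01  9.91447516e-01 -8.40421803e-04 -4.71200036e-05] [-1.27519468  0.68991221 -0.19450774  1.56623041  0.1572917   0.90252278
 -0.21511214] 0.0187 0.08561077193971957
```

View pics/t0.png

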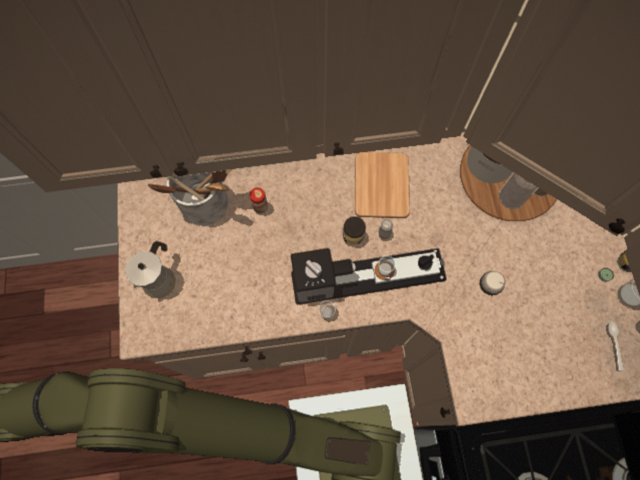

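View pics/s0.png

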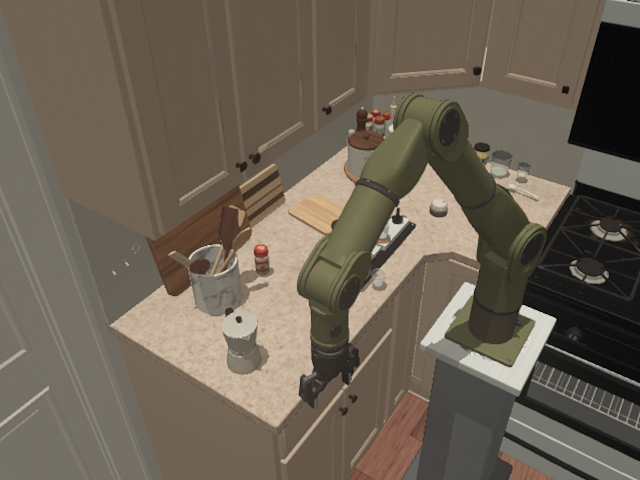

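Run:
```python
from h import *
i=cv2.imread('pics/t0.png')[235:335,285:455]; cv2.imwrite('pics/t0c.png',cv2.resize(i,None,fx=4.7,fy=4.7,interpolation=cv2.INTER_CUBIC))
c=np.load('pics/t0.npz')
for n,u,v in [('knob',427,261),('cup',386,267),('dial',313,269),('towerTL',294,255),('jar',354,228),('shaker',386,227),('timer',492,283),('esp',328,312),('moka',150,270),('spice',258,195),('crock',200,195)]: print(n,world(c,u,v).round(3))
```

```text
knob [ 0.459 -0.269  0.086]
cup [ 0.465 -0.158  0.059]
dial [0.445 0.049 0.206]
towerTL [0.5   0.092 0.17 ]
jar [ 0.58  -0.084  0.093]
shaker [ 0.573 -0.175  0.087]
timer [ 0.381 -0.445  0.047]
esp [0.369 0.019 0.02 ]
moka [0.514 0.47  0.161]
spice [0.712 0.172 0.108]
crock [0.749 0.341 0.079]
```

View pics/t0c.png

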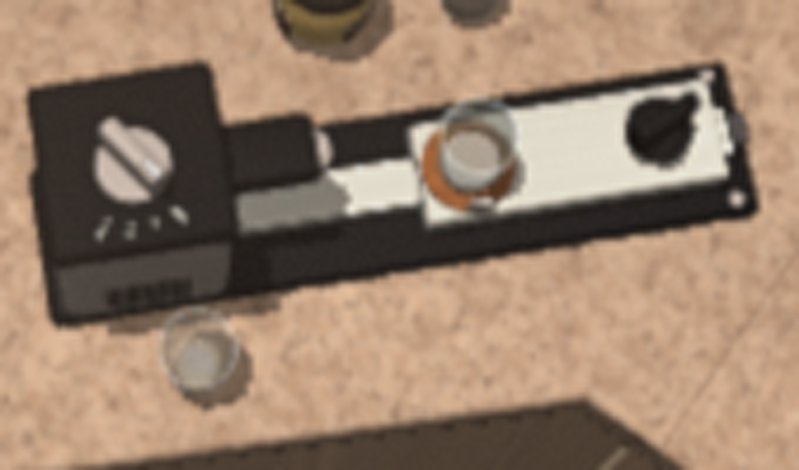

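```bash
cat >> h.py <<'E'
def quat(a): return (R.from_euler('z',a)*R.from_euler('x',np.pi)).as_quat()
def wworld(c,st,u,v,z):
    T=np.eye(4); T[:3,:3]=R.from_quat(st['orientation']).as_matrix(); T[:3,3]=st['eef_pos']
    M=T@np.array(c['hand_eye']); d=M[:3,:3]@np.array([(u-c['cx'])/c['fx'],(v-c['cy'])/c['fy'],1.]); o=M[:3,3]
    return o+(z-o[2])/d[2]*d
E
python3 - <<'E'
from h import *
import pickle
c=np.load('pics/t0.npz'); P=lambda u,v,z: world(c,285+u/4.7,235+v/4.7,z).round(4)
d=P(134,163,.179)[:2]; k=P(661,131,.06)[:2]; g=P(478,138,.106)[:2]
a=P(30,92,.172);b=P(208,65,.172); e=P(722,65,.016); f=P(755,210,.016)
print(d,k,g,a,b,e,f)
for p,q in((a,b),(f,e)): print(np.arctan2(*(q-p)[1::-1]))
m=(e+f)[:2]/2; v=d-m; yaw=np.arctan2(-v[0],v[1])-np.arctan2(5,380); print('yaw',yaw,np.linalg.norm(v))
def hov(x,y,z,a,n):
    for aa in (a,a-np.pi,a+np.pi):
        j=ik([x,y,z],quat(aa)); print(aa,None if j is None else np.round(j,2))
hov(*d,.36,yaw+.6,'d'); hov(*k,.28,yaw+np.pi/2+.5,'k')
move_pose([d[0],d[1],.36],quat(2.88))
s=read_state(); w=save('wrist','w0'); pickle.dump((s,w),open('w0.pkl','wb')); print(s['time'],s['eef_pos'],s['joint_positions'].round(2)); print(w['hand_eye'])
E
```

```text
[0.451  0.0472] [ 0.4612 -0.2705] [ 0.4593 -0.1539] [0.5016 0.0988 0.172 ] [ 0.5036 -0.0014  0.172 ] [ 0.5098 -0.3273  0.016 ] [ 0.4159 -0.3276  0.016 ]
-1.5508388970515732
0.0031948773085753576
yaw 0.01846184406892946 0.37483735806346735
0.6184618440689295 [-0.53  0.32  0.45  1.88 -0.16  0.98 -0.96]
-2.5231308095208638 [ 0.04  0.31 -0.34  1.85  0.12  1.    1.84]
3.7600544976587225 [ 0.04  0.31 -0.34  1.85  0.12  1.    1.84]
2.0892581708638263 [ 0.36  0.51  0.13  1.79 -0.09  0.85  1.05]
-1.0523344827259669 [-0.13  0.74  1.09  1.81 -0.75  1.07 -1.38]
5.230850824453619 [-0.13  0.74  1.09  1.81 -0.75  1.07 -1.38]
2.3833 [0.45105665 0.04822055 0.35986585] [-0.11  0.3  -0.14  1.86  0.05  0.98  1.05]
[[ 1.32445647e-03 -9.50219809e-01 -3.11577535e-01  8.05198781e-02]
 [ 9.99998811e-01  1.01255346e-03  1.16281342e-03  4.92470457e-04]
 [-7.89439437e-04 -3.11578704e-01  9.50220021e-01 -1.42056915e-01]
 [ 0.00000000e+00  0.00000000e+00  0.00000000e+00  1.00000000e+00]]
```

View pics/w0.png

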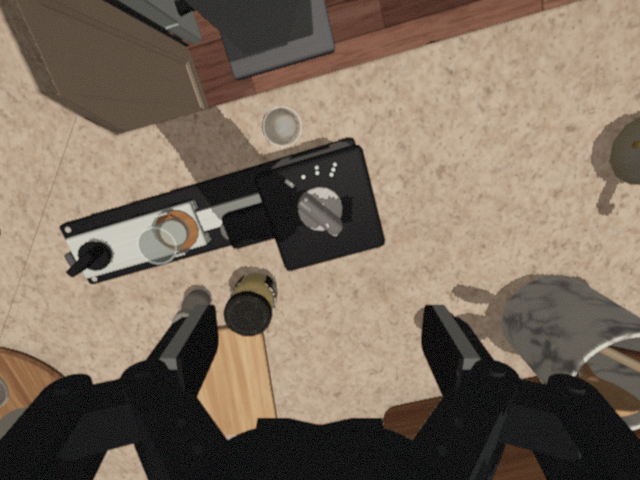

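Run:
```python
from h import *
import pickle
s,w=pickle.load(open('w0.pkl','rb'))
for n,u,v,z in [('dial',320,209,.179),('T',255,178,.172),('T',355,150,.172),('T',383,243,.172),('T',290,268,.172),('B',65,228,.016),('B',92,280,.016),('knob',96,256,.06),('cup',159,245,.106)]: print(n,wworld(w,s,u,v,z).round(4))
k=np.array([.461,-.270])
move_pose([*k,.24],quat(2.05))
s=read_state(); w=save('wrist','w1'); pickle.dump((s,w),open('w1.pkl','wb')); print(s['time'],s['eef_pos'],s['joint_positions'].round(2))
```

```text
dial [0.4492 0.0502 0.179 ]
T [ 0.4069 -0.0009  0.172 ]
T [0.4059 0.0944 0.172 ]
T [0.4998 0.101  0.172 ]
T [0.502  0.0051 0.172 ]
B [ 0.4212 -0.3182  0.016 ]
B [ 0.5055 -0.3174  0.016 ]
knob [ 0.4628 -0.2616  0.06  ]
cup [ 0.4598 -0.1491  0.106 ]
3.7167 [ 0.46218066 -0.26812462  0.24040377] [ 0.36  0.56  0.12  1.84 -0.1   0.75  1.02]
```

View pics/w1.png

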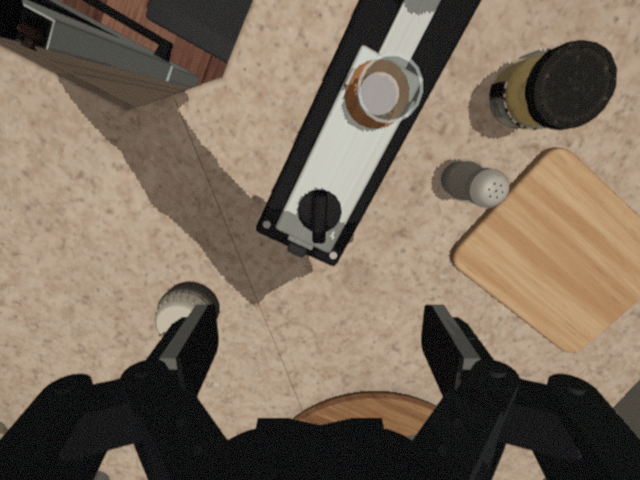

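Run:
```python
from h import *
import pickle
s,w=pickle.load(open('w1.pkl','rb'))
q=lambda u,v,z: wworld(w,s,u,v,z)
for n,u,v,z in [('knobdisc',320,208,.06),('bartop',319,197,.09),('bartop2',319,241,.09),('cup',391,88,.106)]: print(n,q(u,v,z).round(4))
for a,b in (((258,228),(358,15)),((335,264),(475,0))):
    p=q(*a,.016);r=q(*b,.016);print(p.round(4),r.round(4),np.arctan2(-(r-p)[0],(r-p)[1]))
i=cv2.imread('pics/w1.png')[0:290,230:500]; cv2.imwrite('pics/w1c.png',cv2.resize(i,None,fx=2.06,fy=2.06,interpolation=cv2.INTER_CUBIC))
```

```text
knobdisc [ 0.4613 -0.2643  0.06  ]
bartop [ 0.4528 -0.25    0.09  ]
bartop2 [ 0.4708 -0.2844  0.09  ]
cup [ 0.4601 -0.1525  0.106 ]
[ 0.4175 -0.3241  0.016 ] [ 0.4136 -0.0998  0.016 ] 0.017343384939853927
[ 0.5109 -0.3223  0.016 ] [ 0.5002 -0.0411  0.016 ] 0.0380176306215034
```

View pics/w1c.png

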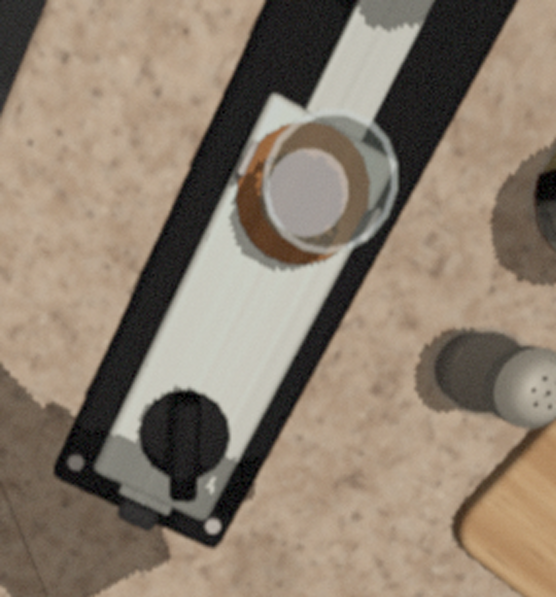

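Run:
```python
from h import *
yaw=.02; a=2.053; q=quat(a); u=np.array([-np.sin(yaw),np.cos(yaw),0])
p=np.array([.4617,-.266,.064])
def st(n):
    s=read_state(); print(n,round(s['time'],2),s['eef_pos'].round(4),s['contact_force'].round(1),s['torque'].round(2),round(s['grip_width'],4),round(s['grip_force'],1)); return s
set_gripper(.055)
move_pose(p+[0,0,.08],q); print(servo_line(p,.1,contact_N=8)); st('down')
set_gripper(0.0,50); s=st('grip')
e=s['eef_pos']; print(servo_line(e-u*.05,.03,contact_N=7)); s0=st('stop0')
print(servo_line(s0['eef_pos']+u*.14,.05,contact_N=7)); s1=st('stop1')
print('travel',(s1['eef_pos']-s0['eef_pos'])@u)
```

```text
False
down 5.59 [ 0.4622 -0.2663  0.0646] [ 0.9 -1.   0. ] [-0.01  0.    0.02] 0.0552 0.0
grip 6.05 [ 0.4616 -0.2662  0.0645] [-2.2  0.1  5.3] [-0.    0.25 -0.06] 0.0107 50.7
True
stop0 6.68 [ 0.4617 -0.2735  0.0645] [-0.8  0.8  5.1] [ 0.06  0.07 -0.05] 0.011 50.7
True
stop1 8.88 [ 0.4586 -0.1485  0.0645] [ 0.5 -1.1  3. ] [-0.26 -0.03 -0.01] 0.0108 50.4
travel 0.1249711653763171
```

Run:
```python
from h import *
import pickle
yaw=.022; u=np.array([-np.sin(yaw),np.cos(yaw),0])
def st(n):
    s=read_state(); print(n,round(s['time'],2),s['eef_pos'].round(4),s['contact_force'].round(1),s['torque'].round(2),round(s['grip_width'],4),round(s['joint_positions'][6],2)); return s
p=np.array([.4617,-.2735,.0645])+u*.110
servo_line(p,.05); st('at'); set_gripper(0.0,80)
a0=2.053
for a in np.append(np.arange(a0-.15,.95,-.15),[.92]):
    move_pose(p,quat(a)); s=st('a%.2f q%.2f'%(a,yaw+np.pi/2+.6-a))
    if abs(s['torque'][2])>1: break
w=save('wrist','w2'); pickle.dump((s,w),open('w2.pkl','wb'))
```

```text
at 9.32 [ 0.459  -0.164   0.0645] [-1.4 -1.4  3.5] [-0.41  0.18  0.05] 0.011 0.94
a1.90 q0.29 9.79 [ 0.4594 -0.1632  0.0645] [-0.8 -0.8  5.5] [-0.24  0.11 -0.13] 0.0107 0.86
a1.75 q0.44 10.04 [ 0.4598 -0.163   0.0645] [0.4 0.5 5.6] [-0.09 -0.01 -0.08] 0.0108 0.78
a1.60 q0.59 10.29 [ 0.4601 -0.163   0.0646] [2.8 1.1 4.5] [ 0.13 -0.33 -0.13] 0.0103 0.7
a1.45 q0.74 10.54 [ 0.4605 -0.1631  0.0646] [3.3 1.7 4. ] [ 0.3  -0.79 -0.06] 0.0104 0.62
a1.30 q0.89 10.79 [ 0.4609 -0.1632  0.0646] [5.3 2.6 4. ] [ 0.38 -1.08 -0.1 ] 0.0102 0.54
a1.15 q1.04 11.04 [ 0.4613 -0.1633  0.0646] [6.  2.1 3.2] [ 0.35 -1.19 -0.06] 0.0106 0.46
a1.00 q1.19 11.29 [ 0.4616 -0.1635  0.0647] [6.5 2.1 2.5] [ 0.34 -1.31 -0.02] 0.0106 0.37
a0.92 q1.27 11.54 [ 0.4618 -0.1636  0.0647] [7.1 1.5 2.2] [ 0.31 -1.36 -0.05] 0.0103 0.33
```

View pics/w2.png

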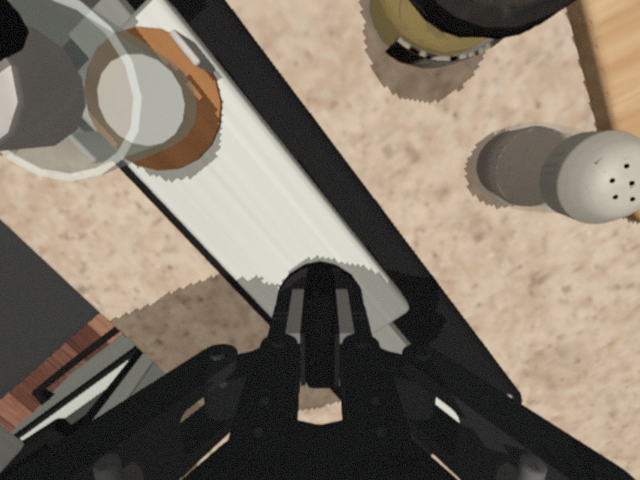

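Run:
```python
from h import *
import pickle
def st(n):
    s=read_state(); m=R.from_quat(s['orientation']).as_matrix(); print(n,round(s['time'],2),s['eef_pos'].round(4),s['contact_force'].round(1),s['torque'].round(2),'a',round(np.arctan2(m[1,0],m[0,0]),3)); return s
s=st('now'); p=s['eef_pos']
for a in (.89,.86):
    move_pose(p,quat(a)); s=st('a%.2f'%a)
print(servo_line(s['eef_pos']+[0,-.02,0],.03,contact_N=5)); st('pull')
set_gripper(.055); s=st('open')
servo_line(s['eef_pos']+[0,0,.02],.1)
servo_line(s['eef_pos']+[0,-.03,.15],.2)
s=read_state(); w=save('wrist','w3'); pickle.dump((s,w),open('w3.pkl','wb')); st('up')
```

```text
now 11.59 [ 0.4618 -0.1636  0.0647] [6.7 2.6 1.9] [ 0.25 -1.33 -0.05] a 0.928
a0.89 11.84 [ 0.4619 -0.1636  0.0647] [3.4 1.1 3.2] [ 0.14 -0.65  0.26] a 0.895
a0.86 12.09 [ 0.4619 -0.1636  0.0647] [ 3.2 -0.6  3.6] [-0.11 -0.62  1.24] a 0.864
True
pull 12.35 [ 0.462  -0.1636  0.0647] [-0.9  0.5  5.3] [-0.18  0.11  1.1 ] a 0.868
open 12.84 [ 0.4638 -0.1635  0.0648] [-0.2 -0.1 -0.1] [-0.01  0.01  0.04] a 0.868
up 14.06 [ 0.463  -0.1925  0.2134] [-0.9  0.1 -0.1] [ 0.02  0.03 -0.02] a 0.869
```

View pics/w3.png

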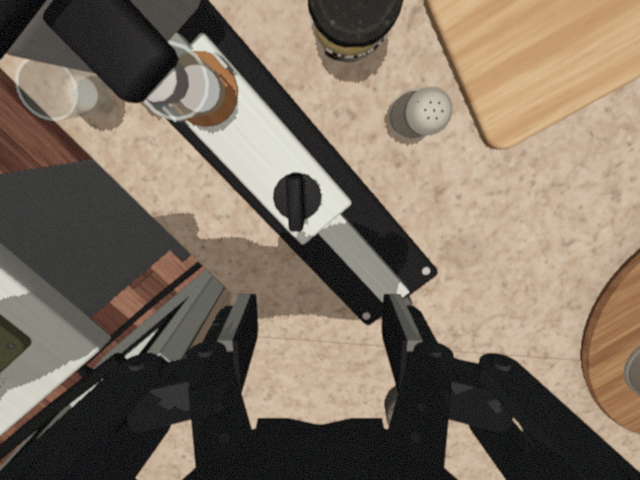

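Run:
```python
from h import *
import pickle
s=read_state(); servo_line(s['eef_pos']+[0,0,.1],.2)
d=[.4515,.0502,.30]
move_pose(d,quat(.622))
for z,a in((.184,.622),(.184,-.2),(.184,-.65)):
    j=ik([*d[:2],z],quat(a)); print(None if j is None else j.round(2))
s=read_state(); w=save('wrist','w4'); pickle.dump((s,w),open('w4.pkl','wb')); print(s['time'],s['eef_pos'],s['joint_positions'].round(2))
```

```text
[-0.58  0.64  0.6   2.14 -0.68  0.56 -0.43]
[-0.69  0.71  0.82  2.14 -0.87  0.67 -1.03]
[-0.73  0.75  0.92  2.14 -0.95  0.73 -1.39]
15.6583 [0.4515378  0.0489075  0.29973062] [-0.73  0.47  0.81  1.99 -0.45  0.86 -0.63]
```

View pics/w4.png

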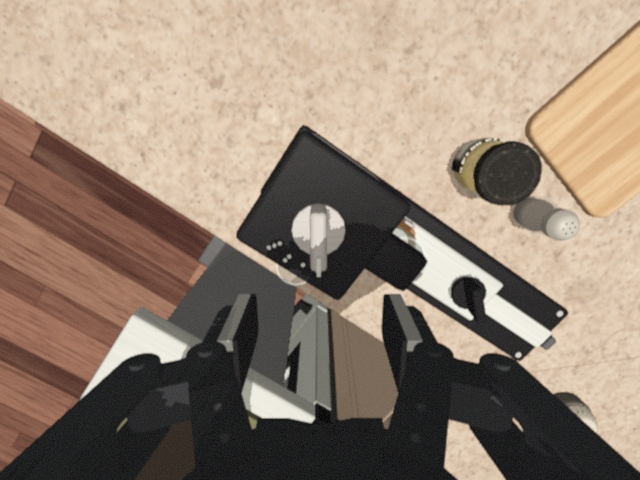

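Run:
```python
from h import *
import pickle
s,w=pickle.load(open('w4.pkl','rb'))
A=wworld(w,s,318,229,.179);B=wworld(w,s,319,208,.209);C=wworld(w,s,318,275,.209)
print(A.round(4),((B+C)/2).round(4),np.linalg.norm(B-C),np.arctan2(*(B-C)[1::-1]))
d=(A+(B+C)/2)/2; d[2]=.30
d[:2]=(d[:2]+[.4515,.0505])/2; print(d)
move_pose(d,quat(.622+np.pi))
for a in(.622,0,-.65):
    j=ik([*d[:2],.184],quat(a+np.pi)); print(None if j is None else j.round(2))
s=read_state(); print(s['time'],s['eef_pos'],s['joint_positions'].round(2),s['contact_force'])
```

```text
[0.451  0.0506 0.179 ] [0.4507 0.0499 0.209 ] 0.049147547876052876 0.6071871883832926
[0.45115584 0.05037092 0.3       ]
[-0.15  0.55 -0.1   2.12  0.12  0.47  1.86]
[-0.22  0.56  0.01  2.12 -0.01  0.46  1.37]
[-0.31  0.56  0.16  2.13 -0.19  0.47  0.91]
17.875 [0.45117216 0.05012824 0.29994181] [-0.12  0.37 -0.13  1.96  0.06  0.81  1.91] [-0.58098784  0.15019702 -1.1023043 ]
```

Run:
```python
from h import *
import pickle
def st(n):
    s=read_state(); m=R.from_quat(s['orientation']).as_matrix(); print(n,round(s['time'],2),s['eef_pos'].round(4),s['contact_force'].round(1),s['torque'].round(2),round(s['grip_width'],4),round(s['grip_force'],1),'q',round(.622-np.arctan2(-m[1,0],-m[0,0]),3)); return s
p=np.array([.4512,.0504,.184]); a0=.622+np.pi
print(servo_line(p,.1,contact_N=8)); st('down')
set_gripper(0,100); s=st('grip')
p=s['eef_pos']
for q in (.1,.2,.3,.4,.5,.6,.7,.8,.9,1.0,1.1,1.2,1.23):
    move_pose(p,quat(a0-q)); s=st('q%.2f'%q)
    if np.abs(s['contact_force']).max()>25: print('STOP'); break
sleep(.5); st('hold')
w=save('wrist','w5'); save('top','t5')
a=cv2.resize(cv2.imread('pics/w5.png'),(533,400)); b=cv2.resize(cv2.imread('pics/t5.png')[235:335,285:352],(266,400))
cv2.imwrite('pics/m5.png',np.hstack([a,b]))
```

```text
False
down 19.18 [0.4515 0.0505 0.1844] [ 0.6 -0.2 -0.6] [-0.02  0.03 -0.03] 0.0551 0.0 q 0.0
grip 19.66 [0.4516 0.0501 0.1846] [ 0.7 -1.1  5. ] [-0.22  0.1   0.1 ] 0.0102 97.7 q 0.0
q0.10 19.91 [0.4517 0.05   0.1846] [-0.1 -0.8  0.6] [-0.16 -0.01  0.17] 0.01 98.8 q 0.098
q0.20 20.16 [0.4517 0.0498 0.1846] [ 0.5 -2.6  0.4] [-0.33 -0.1   0.08] 0.0101 98.9 q 0.197
q0.30 20.41 [0.4519 0.0496 0.1846] [ 1.  -3.   0.8] [-0.68 -0.3   0.07] 0.0102 98.8 q 0.296
q0.40 20.66 [0.4519 0.0495 0.1846] [ 2.  -5.3 -0. ] [-0.93 -0.39  0.14] 0.01 98.8 q 0.396
q0.50 20.91 [0.4519 0.0494 0.1846] [ 1.5 -4.4 -0.7] [-1.09 -0.32  0.13] 0.0099 98.9 q 0.497
q0.60 21.16 [0.452  0.0492 0.1846] [ 1.4 -5.6 -0.3] [-1.18 -0.4   0.14] 0.0102 98.9 q 0.598
q0.70 21.41 [0.4519 0.0489 0.1846] [ 3.  -6.   0.8] [-1.3  -0.33  0.07] 0.01 98.9 q 0.698
q0.80 21.66 [0.4519 0.0488 0.1846] [ 0.9 -5.9 -0.8] [-1.37 -0.28  0.2 ] 0.0102 98.8 q 0.798
q0.90 21.91 [0.4519 0.0485 0.1846] [ 1.5 -7.3  0.4] [-1.52 -0.33  0.18] 0.0103 99.1 q 0.898
q1.00 22.16 [0.4518 0.0484 0.1846] [ 1.6 -7.5  0.6] [-1.58 -0.28  0.18] 0.0103 99.1 q 0.998
q1.10 22.41 [0.4518 0.0482 0.1846] [ 1.4 -7.8  1.1] [-1.68 -0.28  0.1 ] 0.0098 99.1 q 1.099
q1.20 22.66 [0.4517 0.0481 0.1846] [ 1.  -7.1  1.1] [-1.77 -0.27  0.2 ] 0.0101 99.0 q 1.198
q1.23 22.91 [0.4516 0.048  0.1846] [ 0.4 -9.1  0.6] [-1.75 -0.22  0.19] 0.0098 98.9 q 1.228
hold 23.41 [0.4517 0.048  0.1846] [ 1.4 -7.9  1.7] [-1.76 -0.22  0.18] 0.0101 98.9 q 1.228
```

View pics/m5.png

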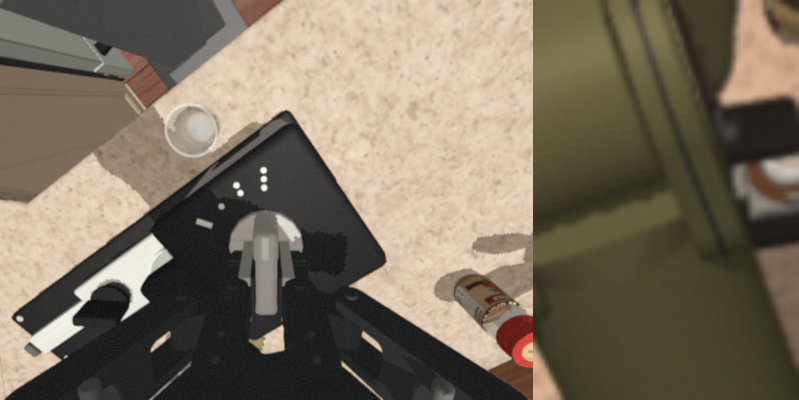

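The combined picture shows the dial bar in the jaws, square with the pads and pointing at the three dots (about 264,180). The glass and the jars are still in place.

```bash
python3 -c "
from workcell import *
print(job_done())"
```

```text
the job is handed in; nothing more can be done
None
```

The carriage is at 0.110 m, set from both end stops, with the glass under the spout and the clamp turned to its stop. The job was handed in with the gripper still holding the dial at the third notch, about 1.23 rad by the wrist angle; no verdict came back.

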